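Set up a second bending test beside the running one

ROBOT

A 7-joint arm with a two-finger parallel gripper is mounted at the origin on a cart in front of the work surface, level with it; the furniture and walls round the work are solid. World frame = base frame: x ahead of the robot, y to its left, z up, the work surface at z = 0. Lengths are in m, angles in rad, forces in N, time in s.
With the tool pointing down it reaches from about 0.4 to 0.85 m from the base axis. Payload 10.4 kg.
Tool frame: the origin (TCP) lies at the centre of the arm's flange, where the gripper is bolted on; the fingertips stand 173 mm ahead of it and the grasp point (between the pads) lies 155 mm ahead of it; z points along the fingers, y is the line along which they close (so a half turn about z gives the same grasp; the last joint's range is limited). The gripper opens to 85 mm and grips with 20 to 120 N. Pads are 22 mm wide; open, the fingers measure 114 mm over their backs; the gripper's body (76 mm by 85 mm) begins 54 mm behind the grasp point. The pads swing forward as they close: fully open they stand 13 mm farther back than shut.
Start: joints at [1.132, 0.332, -0.065, 1.46, 0.022, 1.35, -0.088], TCP at [0.252, -0.572, 0.405] pointing down, gripper open.
Joint ranges: [-2.6, 2.6], [-0.5, 2.12], [-1.47, 1.34], [0.16, 2.42], [-1.27, 4.41], [0.06, 2.06], [-2.6, 2.6]. Speed limits (rad/s): [2.22, 2.22, 2.79, 2.79, 3.14, 3.14, 3.14].

INTERFACE

Orientations are given as a unit quaternion [x, y, z, w].
In Python, from workcell import manip, viewer, finder gives the robot as it stands.
- The arm moves only by the tool arm_command, never from a script. Its argument "plan" is a list of rows, each an object with "dp": the shift along the tool's x, y, z in mm, a list of three; "spin": the turn about the tool's z in rad. A call has 1 to 5 rows; each row shifts and turns the commanded pose from where the row before left it, along the tool's axes as they then stand; what a row does not reach is not made up. A row lasts 1/10 s, in which the tool goes at most 50 mm and 8.59 degrees, less where a joint would pass 70% of its speed; a pose out of reach is approached as far as the arm can. A call is refused whole if a number of a shift passes 50 or a number of a turn 0.15, either way. A call with a gripper value outside its range is refused whole. "grip" is the closure, from -1 (fully open) to 1 (shut), set as the call begins (left out, the last holds). The fingers move at their own pace and stop on an object; "newtons" is the grip in N (left out, the last holds). Time passes only in rows, so rows that do not move let the fingers close. It gives the time, the measured TCP pose, the force, the opening and the grip force at its end, in the units of the state.
- manip.get_obs(): the state, without advancing time (a new reading comes with each control period).
- viewer.camera(name): name is "side" or "top"; returns the picture (420x560x3 uint8, blue, green, red); there is no depth.
- viewer.camera_params(name): a dict with "vertical_fov" (degrees; the focal length in pixels is half the picture's height over the tangent of half this angle, whatever the lens; pixels are square), "cx", "cy" (the principal point, pixels), "R" (3x3) and "t" (3): a world point X has camera coordinates R X + t. Camera axes: x right, y down, z forward; pixel columns grow to the right and rows downward; lengths in m; the calibration is good to about 2 mm. A picture is of the moment at which its call begins. camera_params takes no time and is no camera call.
- manip.hand_in(): hands the job in; it is judged then, once.
Trained networks look in the newest picture that a camera, given by its name, has taken for a name from the list of things; names that differ only in an ending like _2 or _b are one class to them, and where a whole thing is asked for, a point or a joint stands for the part that bears it (a point fixed in the world has none). Each returns a list of dicts, best first, with "score" (0 to 1); they miss things now and then, are a little off and sometimes report something else, mostly with a low value. They report only what shows in the picture. A call takes as long as a camera call. They do not tell look-alikes from the thing itself.
- finder.find_in(camera, thing): "position" ([x, y, z] in m, in world coordinates, good to about 4 mm: the middle of the surface that is visible of it).
The state is a dict: "clock": time; "joint_pos": joint angles; "joint_velocities": joint speeds; "tau": joint torques, N m; "position": TCP position; "ee_rot": TCP orientation; "ft_force": force on the tool from outside, world axes, zero at the start; "torque": the same for the moment, N m; "grip_width": opening from 0.0 (shut) to 1.0 (fully open); "grasp_force": force on a finger pad.
Only numpy, scipy, OpenCV 4.12 (cv2) and the standard library are available. Lean on these libraries where they do the work, as an engineer would, in place of code of your own. Each camera call takes 0.05 s, during which the arm holds its last target. There are 200 camera calls.

TASK

Set up the empty bending stand like the one already running beside it: lay the straight plastic bar centred across its two rollers between the guide ears, set the loading saddle astride the bar midway between the rollers, and stand the weight of the same size as the running test's upright in the saddle's dish. Place the loose timer flat on the worktop in front of that stand, centred on it and square to it, close to its base without touching. Do not disturb the running test, and leave the other two weights and the waisted bar where they are.

Things in the scene. Friction and masses are not known exactly. Their poses are not given: they have to be found in the camera images.
- free_stand: Empty bending stand, fixed. Base 74 (x) by 150 (y) mm; two rollers along x at y = +-50 mm, tops 51 mm above the worktop (underside of a seated bar), each between guide ears (gap 29 mm, flared to 43 mm at their tips, 68 mm up). Dial gauge between the posts, under bar height, its face to the front. Origin: under the base's centre, on the worktop. -x: front (towards robot), y: along the bar, z up.
- running_stand: Identical fixed stand, beside it to the left or right, loaded with bar, saddle and weight (top 116 mm above the worktop), its own fixed timer centred 90 mm in front of its origin (-x side). It shows the arrangement wanted. Same origin and axes.
- running_weight: Weight in the saddle of the running stand, 48 mm across, 40 mm tall. Not to be disturbed. Origin: centre of its underside.
- flex_bar: Straight white plastic bar (no waist), 20 (x) by 140 (y) by 8 mm, 28 g, lying flat. Origin: centre of its underside; y is its length.
- waisted_bar: White moulded dumb-bell shaped bar (a few lying on one another as one piece), waisted, 20 by 150 (y) by 12 mm. Not needed, stays. Origin: centre of its underside.
- saddle: Loading saddle, 33 mm tall, 140 g. On top a round steel dish, 62 mm outside, 56 inside, wall 25 to 33 mm above the underside (grip here), floor at 29 mm, a black line across it along y. Below, a dark nose block, 41 (x) by 22 (y) mm, rests with its underside (at 12 mm) on the bar, a cheek each side of the bar (gap 28 mm, 33 at the lower edge); y goes along the bar. Origin: centre of underside; 47 mm up when seated.
- weight_medium: Medium turned grey weight, 48 mm across, 40 mm tall with knob, 325 g, same size as the running test's. Its side is a straight cylinder from 2 to 20 mm above the underside: grip there; the neck above slopes and slips. Origin: centre of its underside.
- weight_large: Largest turned grey weight, 60 mm across, 46 mm tall, 700 g. Not needed, stays. Origin: centre of its underside.
- weight_small: Smallest turned grey weight, 36 mm across, 34 mm tall, 120 g. Not needed, stays. Origin: centre of its underside.
- timer: Loose bench timer, white, square, 62 by 62 by 19 mm, 70 g, upright sides, lying flat, display up. Origin: centre of its underside; sides along its x and y. (The timer before the running stand is fixed.)
Mind the look-alikes: they are no part of the job. Leave any purple or yellow look-alike of the weight_medium alone.

How it is judged:
At the end, for the whole second after the job is handed in: Bar level on both rollers (12 mm along, 8 across, 0.12 rad); saddle level astride it within 12 mm of mid-span; 48 mm weight upright in the dish, 8 mm from its axis at most; timer flat, 70-115 mm before the middle of the stand, 25 mm sideways, square to 0.25 rad, clear of it; all at rest (x of flex_bar in the frame of free_stand between -0.008 and 0.008 m and y of flex_bar in the frame of free_stand between -0.012 and 0.012 m and z of flex_bar in the frame of free_stand between 0.047 and 0.055 m and angle between each of flex_bar, saddle, weight_medium, timer's own z axis and vertical below 0.06 rad and angle between the y axis of flex_bar and the y axis of free_stand, either way round below 0.12 rad and x of saddle in the frame of free_stand between -0.012 and 0.012 m and y of saddle in the frame of free_stand between -0.012 and 0.012 m and z of saddle in the frame of free_stand between 0.043 and 0.051 m and horizontal distance between weight_medium and saddle below 0.008 m and z of weight_medium in the frame of saddle between 0.025 and 0.033 m and x of timer in the frame of free_stand between -0.115 and -0.07 m and y of timer in the frame of free_stand between -0.025 and 0.025 m and height (world z) of timer below 0.006 m and (angle between the x axis of timer and the x axis of free_stand, either way round below 0.25 rad or angle between the y axis of timer and the x axis of free_stand, either way round below 0.25 rad) and contact force between timer and free_stand below 0.1 N and linear speed of each of flex_bar, saddle, weight_medium, timer below 0.02 m/s and angular speed of each of flex_bar, saddle, weight_medium, timer below 0.2 rad/s); the robot touches nothing.
It fails at once if the running test is disturbed (its weight moved by more than 6 mm) (distance of running_weight from where it was at the start of the episode above 0.006 m).
It fails at once if the large or the small weight or the waisted bar is moved by more than 25 mm (distance of any of weight_large, weight_small, waisted_bar from where it was at the start of the episode above 0.025 m).
It also fails if it takes over 141 s, if anything falls off the work surface, if the arm or the gripper's body presses on something with over 40 N, if the wrist force passes 120 N, or if a joint passes its speed limit or range.

## Working session

There is one attempt and no reset: what is moved stays moved. The work goes in short steps, Python scripts to look and compute and a tool call to move; the robot and the scene stay as the last step left them, time stands still between calls to the robot, and variables do not carry over. Pictures are saved under pics/ and viewed, at most 14 in all, crops included, and the job is handed in when it is done.

Besides the shell and the picture viewer there is one more tool, called after "Call:" as name(argument=value, ...) on one line, values as JSON. arm_command: Moves the arm, as the interface text tells. Its arguments: {"type":"object","properties":{"plan":{"type":"array","items":{"type":"object","properties":{"dp":{"type":"array","items":{"type":"number"}},"spin":{"type":"number"}}}},"grip":{"type":"number"},"newtons":{"type":"number"}},"required":["plan"]}

```bash
mkdir -p pics
cat > h.py <<'E'
import numpy as np, cv2
from workcell import manip, viewer, finder
def P(c):
    p=viewer.camera_params(c); f=210/np.tan(np.radians(p['vertical_fov'])/2)
    return f,p['cx'],p['cy'],np.array(p['R']),np.array(p['t'])
def proj(c,X):
    f,cx,cy,R,t=P(c); q=R@np.array(X)+t; return np.array([cx+f*q[0]/q[2],cy+f*q[1]/q[2]])
def ray(c,u,v,z):
    f,cx,cy,R,t=P(c); d=R.T@np.array([(u-cx)/f,(v-cy)/f,1]); o=-R.T@t
    return o+d*(z-o[2])/d[2]
def shot(c,n):
    im=viewer.camera(c); cv2.imwrite(f'pics/{n}.png',im); return im
E
python3 - <<'E'
from h import *
for c in('top','side'):
    shot(c,c+'0'); p=viewer.camera_params(c); f,cx,cy,R,t=P(c); print(c,p['vertical_fov'],cx,cy,R.round(3).tolist(),(-R.T@t).round(3))
    for n in 'free_stand running_stand running_weight flex_bar waisted_bar saddle weight_medium weight_large weight_small timer'.split():
        for d in finder.find_in(c,n)[:4]:
            print(' ',n,round(d['score'],2),np.round(d['position'],3),proj(c,d['position']).round())
o=manip.get_obs();print(o)
E
```

```text
top 43.369969605044986 272.1371025067566 205.71843333740705 [[-0.314, -0.949, 0.007], [-0.907, 0.298, -0.298], [0.281, -0.099, -0.955]] [0.029 0.05  1.678]
  free_stand 0.88 [0.569 0.178 0.019] [180. 219.]
  running_stand 0.63 [0.544 0.353 0.014] [129. 243.]
  running_weight 0.79 [0.553 0.367 0.103] [117. 234.]
  flex_bar 0.75 [0.442 0.062 0.025] [225. 243.]
  flex_bar 0.61 [ 0.519 -0.455  0.007] [365. 177.]
  flex_bar 0.27 [ 0.424 -0.049  0.014] [259. 239.]
  waisted_bar 0.73 [0.369 0.265 0.013] [170. 285.]
  saddle 0.77 [0.444 0.059 0.026] [225. 242.]
  saddle 0.18 [0.566 0.181 0.018] [179. 220.]
  weight_medium 0.77 [ 0.42  -0.454  0.024] [377. 202.]
  weight_medium 0.61 [ 0.457 -0.344  0.019] [341. 202.]
  weight_medium 0.51 [ 0.437 -0.606  0.02 ] [417. 184.]
  weight_large 0.86 [ 0.439 -0.141  0.023] [285. 225.]
  weight_small 0.68 [ 0.423 -0.047  0.018] [259. 239.]
  weight_small 0.3 [ 0.458 -0.343  0.021] [341. 202.]
  timer 0.63 [ 0.407 -0.251  0.016] [320. 225.]
side 50.60741833273222 272.77605806850204 199.51050446917742 [[0.832, -0.555, 0.021], [-0.199, -0.333, -0.922], [0
[... 636 characters left out ...]
int_pos': array([ 1.1323945 ,  0.33219405, -0.06470062,  1.4601011 ,  0.02159087,
        1.34989096, -0.08850044]), 'joint_velocities': array([ 0.00027554,  0.00020205,  0.00043356,  0.00081651, -0.00142006,
       -0.00118471,  0.0007275 ]), 'tau': array([-1.25431678e-03, -6.25236368e+01,  4.85909823e-02, -3.91828573e+01,
        1.65194267e-02,  1.79304647e-03, -6.12120061e-05]), 'position': array([ 0.25247007, -0.57174429,  0.40474071]), 'ee_rot': array([9.78466188e-01, 2.06407163e-01, 2.45406452e-05, 4.56503123e-05]), 'ft_force': array([-0.10659745, -0.30081652,  0.37773285]), 'torque': array([-0.0199899 ,  0.01852432,  0.00562506]), 'grasp_force': 0.0, 'grip_width': 0.9958786547759158}
```

Run:
```python
import cv2
a=cv2.imread('pics/top0.png')[140:320,80:460]; cv2.imwrite('pics/a.png',cv2.resize(a,(798,378),interpolation=cv2.INTER_CUBIC))
a=cv2.imread('pics/side0.png')[110:310,150:420]; cv2.imwrite('pics/b.png',cv2.resize(a,(800,593),interpolation=cv2.INTER_CUBIC))
```

```text
(no output)
```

View pics/a.png

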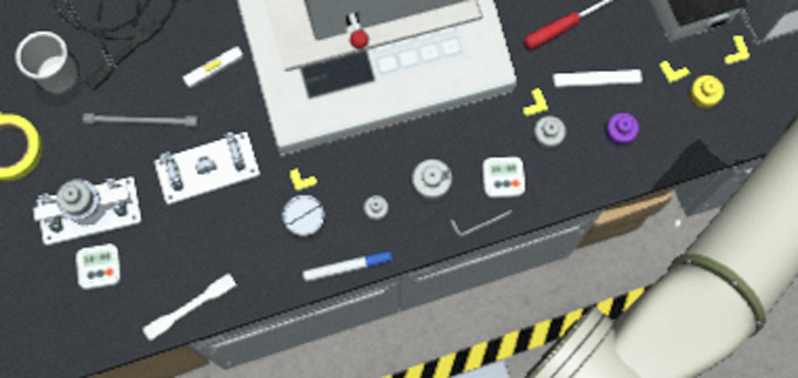

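View pics/b.png

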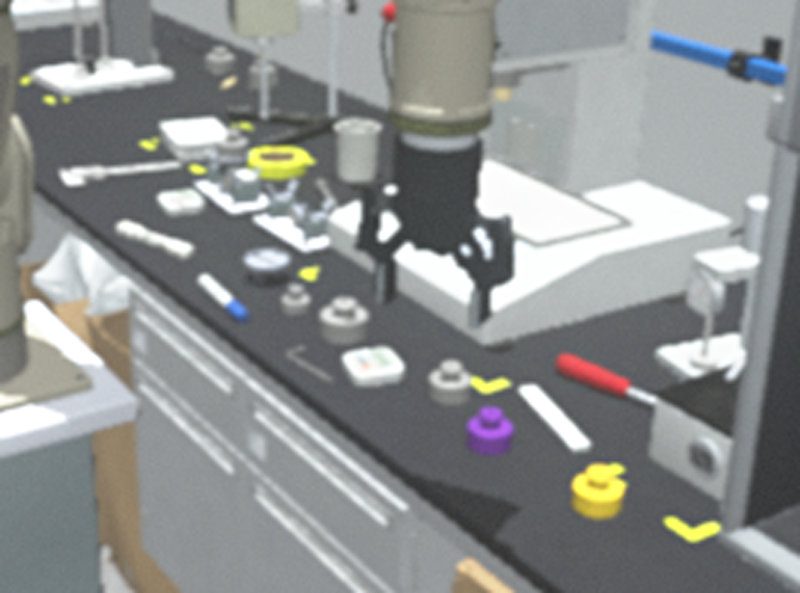

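Top view (full-image px): grey medium weight (341,202), with look-alikes purple (377,201), yellow (417,184), small grey (259,239) and large grey (286,225). The straight bar is at (365,177) and the waisted bar at (170,285); the marker pen at (245,267) and strip at (181,171) could pass for a bar. Loose timer is at (320,225) and the running one at (126,267). Saddle is at (225,243); the free stand at (179,220) is the empty one, and the loaded one is at (120,238). Next I'll rectify metrically to measure and to check the choice.

```bash
cat >> h.py <<'E'
def rect(im,c,z,xy,half=60,s=4):
    """metric picture at plane z: right=-y, up=+x, s px/mm"""
    n=int(2*half*s); k=half/1000
    w=[(xy[0]+k,xy[1]+k),(xy[0]+k,xy[1]-k),(xy[0]-k,xy[1]-k),(xy[0]-k,xy[1]+k)]
    src=np.float32([proj(c,(*q,z)) for q in w]); dst=np.float32([(0,0),(n,0),(n,n),(0,n)])
    return cv2.warpPerspective(im,cv2.getPerspectiveTransform(src,dst),(n,n),flags=cv2.INTER_CUBIC)
def met(u,v,xy,half=60,s=4): return np.array([xy[0]+(half-v/s)/1000, xy[1]+(half-u/s)/1000])
E
cat > m.py <<'E'
from h import *
T={'stand':((.565,.178),.010,100),'saddle':((.444,.06),.033,50),'med':((.455,-.347),.020,50),'bar':((.519,-.457),.008,100),'timer':((.406,-.255),.019,50)}
for c in('top','side'):
    im=cv2.imread(f'pics/{c}0.png'); tiles=[]
    for n,(xy,z,h) in T.items():
        r=rect(im,c,z,xy,h); g=cv2.cvtColor(r,cv2.COLOR_BGR2GRAY)
        _,m=cv2.threshold(g,0,255,cv2.THRESH_OTSU); m=cv2.morphologyEx(m,cv2.MORPH_CLOSE,np.ones((25,25)))
        cs=[k for k in cv2.findContours(m,0,2)[0] if cv2.contourArea(k)>2500]
        C=min(cs,key=lambda k:np.hypot(*(k.reshape(-1,2).mean(0)-h*4)))
        b=cv2.minAreaRect(C); print(c,n,met(*b[0],xy,h).round(4),np.round(np.array(b[1])/4,1),round(b[2],1))
        cv2.drawContours(r,[np.int32(cv2.boxPoints(b))],0,(0,255,0),2)
        tiles.append(cv2.resize(r,(260,260)))
    cv2.imwrite(f'pics/m_{c}.png',np.vstack([np.hstack(tiles[:3]),np.hstack(tiles[3:]+[tiles[0]*0])]))
E
python3 m.py; python3 -c "
import cv2,numpy as np;cv2.imwrite('pics/m.png',cv2.resize(np.hstack([cv2.imread('pics/m_top.png')]),(780,520)))"
```

```text
top stand [0.5744 0.1836] [ 82.6 152.6] 89.7
top saddle [0.4454 0.0624] [62.8 60.8] 90.0
top med [ 0.4579 -0.3452] [47.8 47.5] 90.0
top bar [ 0.5206 -0.4516] [142.4  23.3] 15.1
top timer [ 0.4102 -0.2508] [64.3 63.5] 16.4
side stand [0.5958 0.1781] [138.5 199.8] 90.0
side saddle [0.4423 0.0555] [67.6 66.9] 82.7
side med [ 0.4682 -0.3529] [66.9 95.2] 80.5
side bar [ 0.5199 -0.4553] [155.2  30.2] 15.1
side timer [ 0.4059 -0.2647] [92.9 70.2] 14.7
```

View pics/m_top.png

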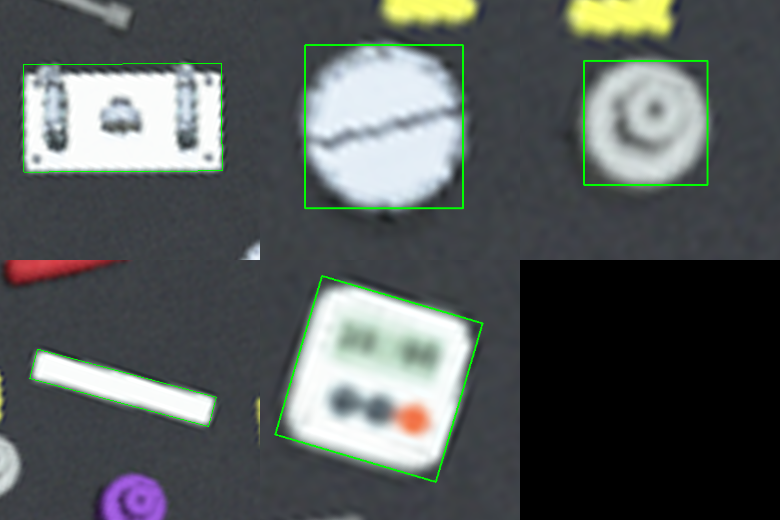

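View pics/m_side.png

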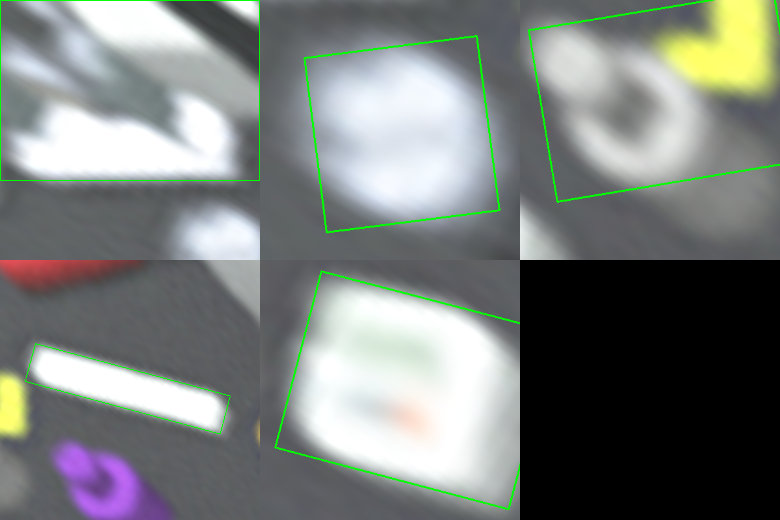

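Crops confirm it: the chosen weight is the grey one (48 mm in the z=20 plane), the bar is straight, the saddle has its line, and the timer measures 62 mm. Now a close look at the stand.

Run:
```python
from h import *
im=cv2.imread('pics/top0.png'); R=[]
for z in (.008,.068):
    r=rect(im,'top',z,(.572,.184),90,2.2)
    for k in range(-80,81,10):
        a=int((90+k)*2.2); L=8 if k%50 else 16
        cv2.line(r,(a,0),(a,L),(0,255,255),1); cv2.line(r,(0,a),(L,a),(0,255,255),1)
    R.append(r)
    # model overlay
cv2.imwrite('pics/st.png',np.hstack(R))
for q in ((311,246),(296,250),(323,240)): print(ray('top',*q,0).round(3))
```

```text
[ 0.353 -0.202  0.   ]
[ 0.355 -0.151  0.   ]
[ 0.359 -0.246  0.   ]
```

View pics/st.png

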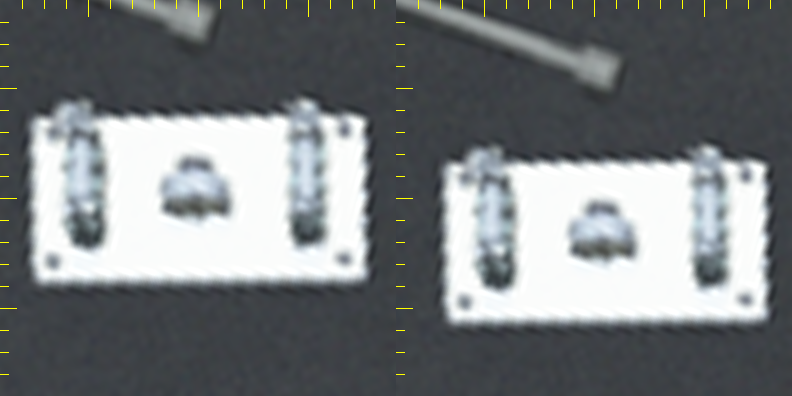

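Stand centre is about (0.5725, 0.1835) with yaw ≈0. Left picture: base spans u 31–367 and v 117–283; holes at (53,262), (345,259), (345,130). Moving to the bar.

Call:
arm_command(plan=[{"dp": [49, 0, 0], "spin": 0}, {"dp": [49, 0, 0], "spin": 0}, {"dp": [49, 0, 0], "spin": 0}, {"dp": [49, 0, 0], "spin": 0}, {"dp": [49, 0, 0], "spin": 0}], grip=0.1, newtons=30)

```text
clock: 1.6
position: [0.4781, -0.4718, 0.4049]
ee_rot: [0.979, 0.206, 0.0, 0.0]
ft_force: [0.7, -0.6, -0.1]
grip_width: 0.452
grasp_force: 0.0
```

Call:
arm_command(plan=[{"dp": [49, 0, 0], "spin": 0}, {"dp": [0, 0, 25], "spin": -0.148}, {"dp": [0, 0, 25], "spin": -0.148}, {"dp": [0, 0, 25], "spin": -0.148}, {"dp": [0, 0, 25], "spin": -0.148}])

```text
clock: 2.1
position: [0.5215, -0.4529, 0.3037]
ee_rot: [0.874, 0.486, -0.0, 0.0]
ft_force: [-0.3, -0.6, -0.7]
grip_width: 0.449
grasp_force: 0.0
```

Call:
arm_command(plan=[{"dp": [0, 0, 25], "spin": -0.149}, {"dp": [0, 0, 0], "spin": -0.149}, {"dp": [0, 0, 0], "spin": 0}])

```text
clock: 2.4
position: [0.5212, -0.4531, 0.2788]
ee_rot: [0.794, 0.608, -0.0, -0.001]
ft_force: [-0.2, -1.3, 0.8]
grip_width: 0.454
grasp_force: 0.0
```

Call:
arm_command(plan=[{"dp": [0, 0, 40], "spin": 0}, {"dp": [0, 0, 40], "spin": 0}, {"dp": [0, 0, 20], "spin": 0}, {"dp": [0, 0, 3], "spin": 0}, {"dp": [0, 0, 0], "spin": 0}])

```text
clock: 2.9
position: [0.5218, -0.4532, 0.1775]
ee_rot: [0.795, 0.606, 0.0, 0.0]
ft_force: [-0.1, 0.4, 0.2]
grip_width: 0.454
grasp_force: 0.0
```

Call:
arm_command(plan=[{"dp": [0, 0, 0], "spin": 0}, {"dp": [0, 0, 0], "spin": 0}, {"dp": [0, 0, 0], "spin": 0}, {"dp": [0, 0, 0], "spin": 0}], grip=1)

```text
clock: 3.3
position: [0.5222, -0.4535, 0.1791]
ee_rot: [0.794, 0.607, 0.0, 0.002]
ft_force: [-0.9, 1.3, 7.2]
grip_width: 0.217
grasp_force: 29.6
```

Call:
arm_command(plan=[{"dp": [0, 0, -45], "spin": 0}, {"dp": [0, 0, -45], "spin": -0.066}, {"dp": [0, 0, -45], "spin": -0.066}, {"dp": [0, 0, -45], "spin": -0.066}, {"dp": [0, 0, 0], "spin": -0.066}])

```text
clock: 3.8
position: [0.5225, -0.4535, 0.3658]
ee_rot: [0.707, 0.707, 0.001, 0.006]
ft_force: [-0.1, -0.3, -0.0]
grip_width: 0.209
grasp_force: 29.4
```

Run:
```python
from h import *
shot('side','s1');shot('top','t1')
p=manip.get_obs();print(p['position'],p['ee_rot'],p['grip_width'])
X=p['position']; q=proj('side',X-[0,0,.165]).astype(int); print(q,proj('top',X-[0,0,.165]))
a=cv2.imread('pics/s1.png')[q[1]-60:q[1]+60,q[0]-80:q[0]+80]; cv2.imwrite('pics/s1c.png',cv2.resize(a,None,fx=5,fy=5,interpolation=2))
```

```text
[ 0.52151686 -0.45306975  0.35909785] [7.07278049e-01 7.06933025e-01 1.26337096e-04 1.85574287e-03] 0.2160132780287079
[340 197] [375.07403691 154.8163981 ]
```

View pics/s1c.png

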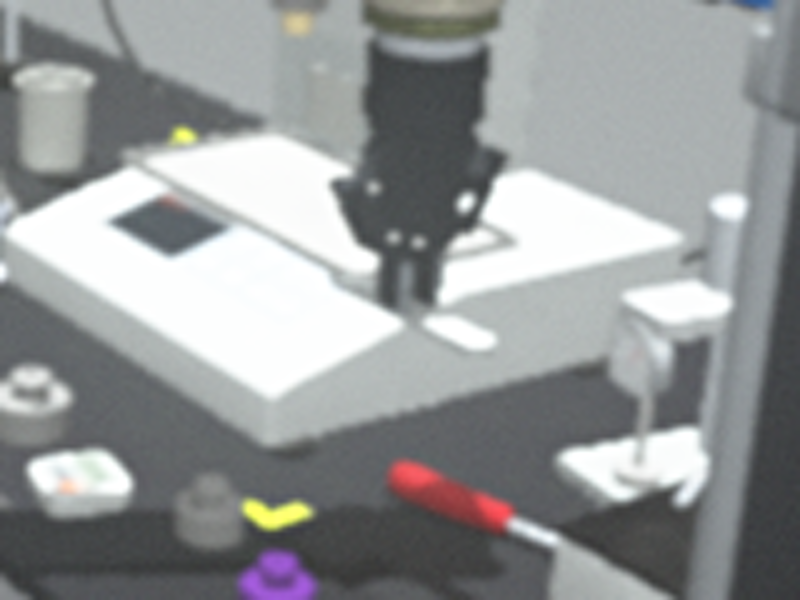

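Side view: the bar is held level right at the fingertips, its near end at full px ≈(352,204). Now measuring bar height below TCP and its offset along its length from both views.

Run:
```python
from h import *
for z in (.17,.175,.18,.185,.19,.195): print(z,proj('side',(.5215,-.523,z)).round(1))
# triangulate near end: white blobs
im=cv2.imread('pics/s1.png'); a=im[190:212,340:362].min(2); print(a[:, :].tolist() if 0 else '')
m=(im.min(2)>200).astype(np.uint8); n,l,s,c=cv2.connectedComponentsWithStats(m[190:212,343:364]); print('side',s.tolist(),(c+[343,190]).round(1).tolist())
r=rect(cv2.imread('pics/t1.png'),'top',.186,(.5215,-.453),90,3)
cv2.imwrite('pics/t1c.png',r)
```

```text
0.17 [355.2 212.6]
0.175 [355.3 211.1]
0.18 [355.5 209.6]
0.185 [355.6 208.1]
0.19 [355.8 206.7]
0.195 [355.9 205.2]

side [[0, 0, 21, 22, 305], [5, 0, 16, 8, 90], [2, 10, 15, 7, 67]] [[352.7, 202.3], [354.7, 192.6], [351.9, 202.9]]
```

View pics/t1c.png

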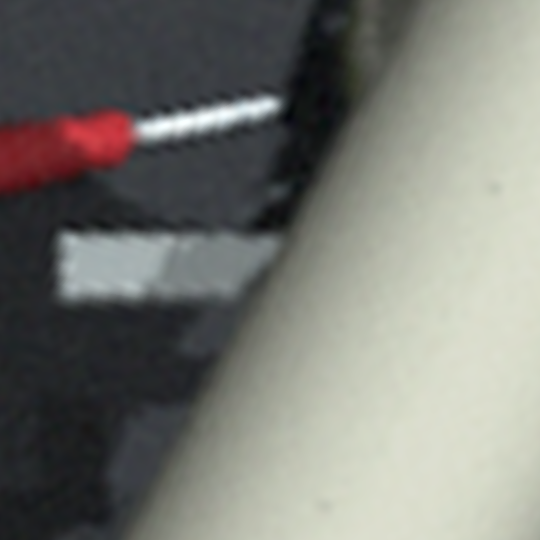

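Call:
arm_command(plan=[{"dp": [49, -25, 0], "spin": 0}, {"dp": [49, -25, 0], "spin": 0}, {"dp": [49, 0, 0], "spin": 0}, {"dp": [49, 0, 0], "spin": 0}, {"dp": [49, 0, 0], "spin": 0}])

```text
clock: 4.4
position: [0.4753, -0.215, 0.3558]
ee_rot: [0.709, 0.706, -0.0, -0.001]
ft_force: [1.1, 0.5, 0.1]
grip_width: 0.216
grasp_force: 29.4
```

Call:
arm_command(plan=[{"dp": [49, 0, 0], "spin": 0}, {"dp": [49, 0, 0], "spin": 0}, {"dp": [49, 0, 0], "spin": 0}, {"dp": [49, 0, 0], "spin": 0}, {"dp": [49, 0, 0], "spin": 0}])

```text
clock: 4.9
position: [0.4756, 0.0298, 0.356]
ee_rot: [0.709, 0.706, -0.001, -0.0]
ft_force: [0.7, -0.1, -0.4]
grip_width: 0.216
grasp_force: 29.4
```

Call:
arm_command(plan=[{"dp": [49, 0, 0], "spin": 0}, {"dp": [33, 34, 0], "spin": 0}, {"dp": [33, 34, 0], "spin": 0}, {"dp": [32, 33, 0], "spin": 0}, {"dp": [0, 0, 0], "spin": 0}])

```text
clock: 5.4
position: [0.579, 0.179, 0.3537]
ee_rot: [0.707, 0.707, -0.0, -0.003]
ft_force: [-1.8, -0.1, -1.3]
grip_width: 0.218
grasp_force: 29.5
```

Run:
```python
from h import *
p=manip.get_obs();print(p['position'],p['ee_rot'],p['ft_force'])
shot('side','s2');shot('top','t2')
r=rect(cv2.imread('pics/t2.png'),'top',.188,(.5725,.1835),90,3)
b=cv2.imread('pics/s2.png')[120:240,150:330]
cv2.imwrite('pics/t2c.png',np.hstack([cv2.resize(r,(398,398)),cv2.resize(b,(400,398))]))
```

```text
[0.57900874 0.17902064 0.35371033] [ 7.06800643e-01  7.07407184e-01 -2.86519586e-04 -2.80083766e-03] [-1.84541121 -0.11070708 -1.29012962]
```

View pics/t2c.png

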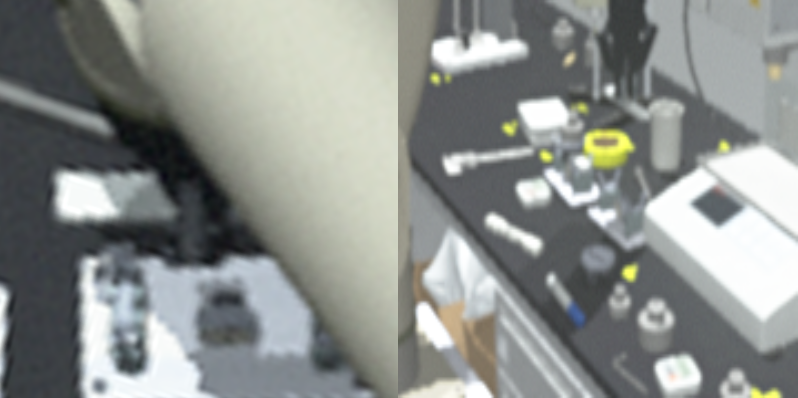

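Call:
arm_command(plan=[{"dp": [4.5, -6, 0], "spin": 0}, {"dp": [0, 0, 40], "spin": 0}, {"dp": [0, 0, 30], "spin": 0}, {"dp": [0, 0, 0], "spin": 0}, {"dp": [0, 0, 0], "spin": 0}])

```text
clock: 6.0
position: [0.5712, 0.179, 0.2878]
ee_rot: [0.708, 0.706, -0.0, 0.0]
ft_force: [-0.7, 0.6, -0.4]
grip_width: 0.216
grasp_force: 29.5
```

Call:
arm_command(plan=[{"dp": [0, 0, 0], "spin": 0}, {"dp": [0, 0, 0], "spin": 0}])

```text
clock: 6.2
position: [0.5719, 0.1796, 0.2886]
ee_rot: [0.708, 0.707, 0.001, 0.001]
ft_force: [0.4, -0.3, 0.0]
grip_width: 0.211
grasp_force: 29.5
```

Call:
arm_command(plan=[{"dp": [0, 0, 0], "spin": 0}])

```text
clock: 6.3
position: [0.5718, 0.1796, 0.2879]
ee_rot: [0.708, 0.707, 0.001, 0.001]
ft_force: [1.3, 0.3, -0.3]
grip_width: 0.214
grasp_force: 29.5
```

Call:
arm_command(plan=[{"dp": [4, 1, 0], "spin": 0}, {"dp": [0, 0, 20], "spin": 0}, {"dp": [0, 0, 15], "spin": 0}, {"dp": [0, 0, 8], "spin": 0}, {"dp": [0, 0, 0], "spin": 0}])

```text
clock: 6.8
position: [0.5722, 0.1834, 0.2423]
ee_rot: [0.707, 0.707, -0.001, -0.001]
ft_force: [0.4, -1.3, 0.4]
grip_width: 0.216
grasp_force: 29.5
```

Call:
arm_command(plan=[{"dp": [0, 0, 5], "spin": 0}, {"dp": [0, 0, 4], "spin": 0}, {"dp": [0, 0, 0], "spin": 0}])

```text
clock: 7.1
position: [0.5726, 0.1834, 0.2344]
ee_rot: [0.707, 0.707, -0.0, -0.0]
ft_force: [0.2, -1.0, -1.0]
grip_width: 0.21
grasp_force: 29.5
```

Call:
arm_command(plan=[{"dp": [0, 0, 2], "spin": 0}, {"dp": [0, 0, 0], "spin": 0}])

```text
clock: 7.3
position: [0.5726, 0.1835, 0.2327]
ee_rot: [0.707, 0.707, 0.0, 0.0]
ft_force: [0.2, -1.1, 0.4]
grip_width: 0.217
grasp_force: 29.5
```

Call:
arm_command(plan=[{"dp": [0, 0, 2], "spin": 0}, {"dp": [0, 0, 0], "spin": 0}])

```text
clock: 7.5
position: [0.5726, 0.1835, 0.2305]
ee_rot: [0.707, 0.707, -0.0, 0.0]
ft_force: [-0.4, 0.3, -1.0]
grip_width: 0.216
grasp_force: 29.5
```

Call:
arm_command(plan=[{"dp": [0, 0, 1.5], "spin": 0}, {"dp": [0, 0, 0], "spin": 0}])

```text
clock: 7.7
position: [0.5727, 0.1836, 0.23]
ee_rot: [0.707, 0.707, 0.0, 0.0]
ft_force: [-2.7, -0.6, 7.8]
grip_width: 0.212
grasp_force: 30.5
```

Call:
arm_command(plan=[{"dp": [0, 0, 0], "spin": 0}, {"dp": [0, 0, 0], "spin": 0}, {"dp": [0, 0, -15], "spin": 0}, {"dp": [0, 0, -40], "spin": 0}, {"dp": [0, 0, -45], "spin": 0}], grip=0.2)

```text
clock: 8.2
position: [0.5722, 0.1834, 0.3303]
ee_rot: [0.707, 0.707, -0.001, -0.001]
ft_force: [0.4, 0.3, 0.3]
grip_width: 0.4
grasp_force: 0.0
```

Call:
arm_command(plan=[{"dp": [-40, -42, 0], "spin": 0}, {"dp": [-40, -42, 0], "spin": 0}, {"dp": [-41, -42, 0], "spin": 0}, {"dp": [0, 0, 0], "spin": -0.12}, {"dp": [0, 0, 0], "spin": -0.117}], grip=-1)

```text
clock: 8.7
position: [0.4635, 0.0787, 0.3304]
ee_rot: [0.618, 0.786, -0.0, 0.002]
ft_force: [-0.2, 0.5, 1.0]
grip_width: 0.997
grasp_force: 0.0
```

Run:
```python
from h import *
p=manip.get_obs();print(p['position'],p['ee_rot'],p['ft_force'])
shot('side','s3');im=shot('top','t3')
r=rect(im,'top',.059,(.5725,.1835),90,3)
for k in (-70,70): cv2.line(r,(270-k*3,150),(270-k*3,390),(0,255,0),1)
for k in (-10,10): cv2.line(r,(20,270-k*3),(520,270-k*3),(0,255,0),1)
b=cv2.imread('pics/s3.png')[130:230,160:310]
cv2.imwrite('pics/t3c.png',np.hstack([cv2.resize(r,(398,398)),cv2.resize(b,(400,398))]))
for n in('flex_bar','saddle'): print(n,[(round(d['score'],2),np.round(d['position'],3)) for d in finder.find_in('top',n)[:3]])
```

```text
[0.46350904 0.07866276 0.33041966] [ 6.17991041e-01  7.86183542e-01 -4.29527619e-04  1.52560879e-03] [-0.18884694  0.498587    0.95703095]
flex_bar [(0.73, array([0.569, 0.194, 0.057])), (0.41, array([ 0.407, -0.248,  0.022]))]
saddle []
```

View pics/t3c.png

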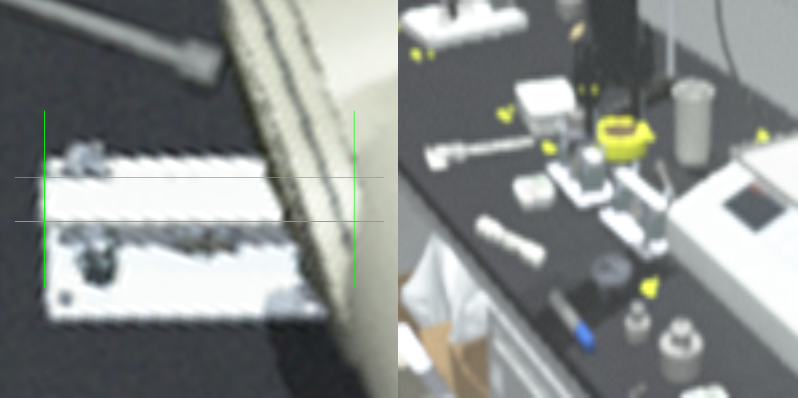

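Call:
arm_command(plan=[{"dp": [-11.8, -20.4, 20], "spin": 0}, {"dp": [0, 0, 45], "spin": 0}, {"dp": [0, 0, 40], "spin": 0}, {"dp": [0, 0, 0], "spin": 0}, {"dp": [0, 0, 0], "spin": 0}])

```text
clock: 9.4
position: [0.4475, 0.0641, 0.2249]
ee_rot: [0.619, 0.785, 0.0, -0.001]
ft_force: [-0.0, -0.2, 0.2]
grip_width: 1.003
grasp_force: 0.0
```

Call:
arm_command(plan=[{"dp": [-1.4, -1.4, 17], "spin": 0}, {"dp": [0, 0, 20], "spin": 0}, {"dp": [0, 0, 0], "spin": 0}])

```text
clock: 9.7
position: [0.4466, 0.0619, 0.1878]
ee_rot: [0.619, 0.785, -0.0, 0.0]
ft_force: [-0.1, 0.7, 0.0]
grip_width: 1.002
grasp_force: 0.0
```

Call:
arm_command(plan=[{"dp": [0, 0, 0], "spin": 0}, {"dp": [0, 0, 0], "spin": 0}, {"dp": [0, 0, 0], "spin": 0}, {"dp": [0, 0, 0], "spin": 0}], grip=1, newtons=40)

```text
clock: 10.1
position: [0.4471, 0.0622, 0.1894]
ee_rot: [0.619, 0.785, 0.001, 0.001]
ft_force: [-4.7, 0.5, 14.0]
grip_width: 0.7
grasp_force: 40.0
```

Run:
```python
from h import *
p=manip.get_obs();print(p['position'],p['ee_rot'],p['ft_force'])
im=shot('side','s4')
q=proj('side',p['position']-[0,0,.16]).astype(int)
b=im[q[1]-40:q[1]+40,q[0]-50:q[0]+50]
cv2.imwrite('pics/s4c.png',cv2.resize(b,(700,560),interpolation=2))
```

```text
[0.4471347  0.06215984 0.18939354] [6.19006950e-01 7.85384284e-01 5.70515639e-04 1.26345806e-03] [-4.69323417  0.4728995  14.02393847]
```

View pics/s4c.png

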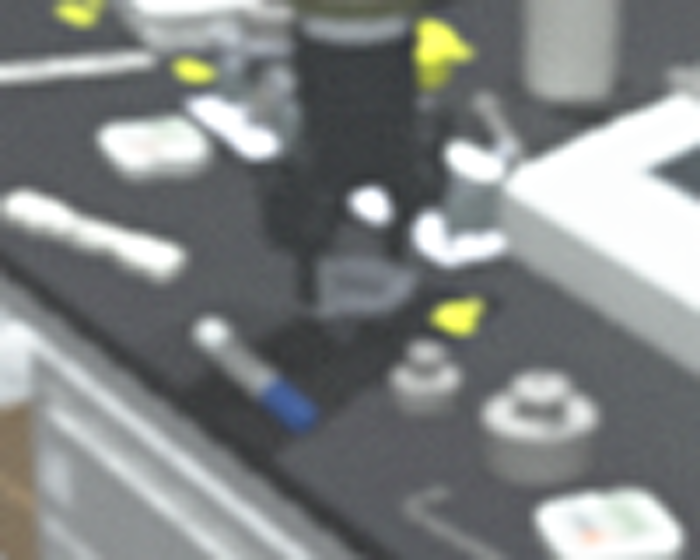

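Call:
arm_command(plan=[{"dp": [0, 0, -30], "spin": 0}, {"dp": [0, 0, -45], "spin": 0.08}, {"dp": [0, 0, -45], "spin": 0.08}, {"dp": [0, 0, 0], "spin": 0.077}, {"dp": [0, 0, 0], "spin": 0}])

```text
clock: 10.65
position: [0.4465, 0.062, 0.3093]
ee_rot: [0.708, 0.706, 0.001, 0.002]
ft_force: [-0.3, -0.0, -1.4]
grip_width: 0.696
grasp_force: 45.5
```

Call:
arm_command(plan=[{"dp": [30, 31, 0], "spin": 0}, {"dp": [30, 31, 0], "spin": 0}, {"dp": [30, 31, 0], "spin": 0}, {"dp": [31, 31, 0], "spin": 0}, {"dp": [0, 0, 0], "spin": 0}])

```text
clock: 11.15
position: [0.5716, 0.1869, 0.3055]
ee_rot: [0.705, 0.709, 0.001, -0.002]
ft_force: [-0.7, -0.0, -1.5]
grip_width: 0.699
grasp_force: 45.4
```

Call:
arm_command(plan=[{"dp": [0, 0, 0], "spin": 0}])

```text
clock: 11.25
position: [0.57, 0.1836, 0.3059]
ee_rot: [0.706, 0.708, -0.001, -0.001]
ft_force: [-0.3, -0.4, -1.4]
grip_width: 0.696
grasp_force: 45.4
```

Run:
```python
from h import *
p=manip.get_obs();print(p['position'],p['ee_rot'],p['ft_force'])
im=shot('side','s5');t=shot('top','t5')
z=p['position'][2]-.1894+.029
q=proj('side',p['position']*[1,1,0]+[0,0,z]).astype(int); print(z,q)
b=im[q[1]-35:q[1]+35,q[0]-35:q[0]+35]
r=rect(t,'top',z,(.5725,.1835),90,3)
cv2.imwrite('pics/s5c.png',np.hstack([cv2.resize(b,(400,400),interpolation=2),cv2.resize(r,(400,400))]))
```

```text
[0.57001418 0.18358621 0.30589322] [ 0.70611116  0.70809933 -0.00080458 -0.00131124] [-0.27183478 -0.43944561 -1.39645048]
0.14549322131162826 [250 157]
```

View pics/s5c.png

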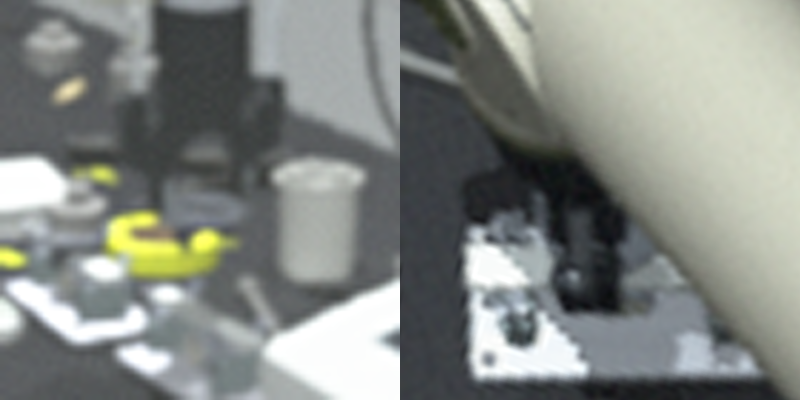

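Call:
arm_command(plan=[{"dp": [0, 2.5, 0], "spin": 0}, {"dp": [0, 0, 30], "spin": 0}, {"dp": [0, 0, 20], "spin": 0}, {"dp": [0, 0, 0], "spin": 0}, {"dp": [0, 0, 0], "spin": 0}])

```text
clock: 11.85
position: [0.5729, 0.1821, 0.258]
ee_rot: [0.708, 0.707, 0.0, 0.0]
ft_force: [0.5, 0.1, -0.5]
grip_width: 0.696
grasp_force: 45.4
```

Call:
arm_command(plan=[{"dp": [1.3, 0, 5], "spin": 0}, {"dp": [0, 0, 5], "spin": 0}, {"dp": [0, 0, 3], "spin": 0}, {"dp": [0, 0, 0], "spin": 0}])

```text
clock: 12.25
position: [0.5727, 0.1839, 0.2439]
ee_rot: [0.707, 0.707, -0.0, -0.0]
ft_force: [-0.3, -0.0, -1.3]
grip_width: 0.694
grasp_force: 45.4
```

Call:
arm_command(plan=[{"dp": [0, 0, 3], "spin": 0}, {"dp": [0, 0, 2], "spin": 0}, {"dp": [0, 0, 0], "spin": 0}])

```text
clock: 12.55
position: [0.5727, 0.1839, 0.2389]
ee_rot: [0.707, 0.707, -0.0, -0.0]
ft_force: [0.1, -0.1, -0.3]
grip_width: 0.701
grasp_force: 45.4
```

Call:
arm_command(plan=[{"dp": [0, 0, 1.5], "spin": 0}, {"dp": [0, 0, 0], "spin": 0}])

```text
clock: 12.75
position: [0.5728, 0.184, 0.2375]
ee_rot: [0.707, 0.707, -0.0, -0.0]
ft_force: [-0.3, 0.2, -1.5]
grip_width: 0.696
grasp_force: 45.4
```

Call:
arm_command(plan=[{"dp": [0, 0, 1], "spin": 0}, {"dp": [0, 0, 0], "spin": 0}])

```text
clock: 12.95
position: [0.5729, 0.184, 0.2368]
ee_rot: [0.707, 0.707, 0.0, 0.0]
ft_force: [0.2, 0.3, -1.2]
grip_width: 0.699
grasp_force: 45.6
```

Call:
arm_command(plan=[{"dp": [0, 0, 1], "spin": 0}, {"dp": [0, 0, 0], "spin": 0}])

```text
clock: 13.15
position: [0.5729, 0.1841, 0.2366]
ee_rot: [0.707, 0.707, 0.0, 0.0]
ft_force: [-3.4, -2.8, 6.7]
grip_width: 0.698
grasp_force: 46.4
```

Call:
arm_command(plan=[{"dp": [0, 0, 0], "spin": 0}, {"dp": [0, 0, 0], "spin": 0}, {"dp": [0, 0, 0], "spin": 0}, {"dp": [0, 0, -20], "spin": 0}, {"dp": [0, 0, -45], "spin": 0}], grip=-1)

```text
clock: 13.65
position: [0.5719, 0.1831, 0.298]
ee_rot: [0.707, 0.707, -0.003, -0.002]
ft_force: [0.5, 0.7, -0.5]
grip_width: 0.998
grasp_force: 0.0
```

Call:
arm_command(plan=[{"dp": [0, 0, -45], "spin": 0}, {"dp": [-30, -35, 0], "spin": 0}, {"dp": [-30, -35, 0], "spin": 0}, {"dp": [-30, -35, 0], "spin": 0}, {"dp": [-48, 0, 0], "spin": 0}])

```text
clock: 14.15
position: [0.4644, 0.0477, 0.3456]
ee_rot: [0.706, 0.708, -0.001, 0.0]
ft_force: [2.0, -0.6, 0.8]
grip_width: 0.997
grasp_force: 0.0
```

Call:
arm_command(plan=[{"dp": [-48, 0, 0], "spin": 0}, {"dp": [-48, 0, 0], "spin": 0}, {"dp": [-48, 0, 0], "spin": 0}, {"dp": [-48, 0, 0], "spin": 0}, {"dp": [-48, 0, 0], "spin": 0}])

```text
clock: 14.65
position: [0.467, -0.1958, 0.3459]
ee_rot: [0.707, 0.707, -0.0, 0.0]
ft_force: [0.7, 0.3, 0.8]
grip_width: 1.001
grasp_force: 0.0
```

Call:
arm_command(plan=[{"dp": [-48, 0, 0], "spin": 0}, {"dp": [-48, 0, 0], "spin": 0}, {"dp": [-48, -5, 0], "spin": 0}, {"dp": [0, 0, 0], "spin": 0}, {"dp": [0, 0, 0], "spin": 0}])

```text
clock: 15.15
position: [0.4619, -0.3389, 0.3452]
ee_rot: [0.708, 0.706, 0.0, -0.0]
ft_force: [-0.1, -0.2, -0.4]
grip_width: 1.001
grasp_force: 0.0
```

Run:
```python
from h import *
p=manip.get_obs();print(p['position'],p['ee_rot'],p['clock'])
im=shot('side','s6');t=shot('top','t6')
for n in('saddle','running_weight'): print(n,[(round(d['score'],2),np.round(d['position'],3)) for d in finder.find_in('top',n)[:3]])
r=rect(t,'top',.080,(.5725,.1835),90,3)
cv2.circle(r,(270,270),93,(0,255,0),1)
b=im[130:230,170:290]
cv2.imwrite('pics/s6c.png',np.hstack([cv2.resize(b,(480,400),interpolation=2),r[70:470,110:430]]))
```

```text
[ 0.46187922 -0.33894696  0.34520303] [ 7.08237559e-01  7.05974048e-01  1.91101453e-04 -4.09536329e-04] 15.15
saddle [(0.64, array([0.54 , 0.354, 0.016])), (0.53, array([0.572, 0.182, 0.076]))]
running_weight [(0.53, array([0.557, 0.364, 0.102]))]
```

View pics/s6c.png

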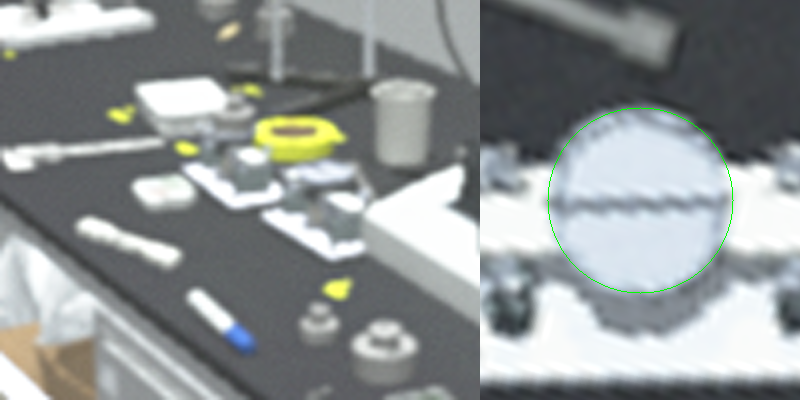

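Call:
arm_command(plan=[{"dp": [-6, -4, 40], "spin": 0}, {"dp": [0, 0, 45], "spin": 0}, {"dp": [0, 0, 35], "spin": 0}, {"dp": [0, 0, 0], "spin": 0}, {"dp": [0, 0, 0], "spin": 0}])

```text
clock: 15.85
position: [0.4589, -0.3433, 0.2267]
ee_rot: [0.707, 0.707, 0.0, 0.0]
ft_force: [-0.4, -0.3, 0.8]
grip_width: 1.002
grasp_force: 0.0
```

Call:
arm_command(plan=[{"dp": [-1.5, -1, 20], "spin": 0}, {"dp": [0, 0, 20], "spin": 0}, {"dp": [0, 0, 0], "spin": 0}])

```text
clock: 16.15
position: [0.4575, -0.3453, 0.1862]
ee_rot: [0.707, 0.707, -0.0, 0.0]
ft_force: [-0.3, 0.1, -0.0]
grip_width: 1.002
grasp_force: 0.0
```

Call:
arm_command(plan=[{"dp": [0, 0, 0], "spin": 0}, {"dp": [0, 0, 0], "spin": 0}, {"dp": [0, 0, 0], "spin": 0}, {"dp": [0, 0, 0], "spin": 0}, {"dp": [0, 0, 0], "spin": 0}], grip=1, newtons=60)

```text
clock: 16.65
position: [0.4579, -0.3457, 0.1879]
ee_rot: [0.707, 0.707, -0.0, 0.001]
ft_force: [-4.2, 2.0, 13.6]
grip_width: 0.523
grasp_force: 59.2
```

Call:
arm_command(plan=[{"dp": [0, 0, -30], "spin": 0}, {"dp": [0, 0, -45], "spin": 0}, {"dp": [0, 0, -45], "spin": 0}, {"dp": [0, 0, -40], "spin": 0}, {"dp": [0, 0, 0], "spin": 0}])

```text
clock: 17.15
position: [0.4586, -0.3457, 0.3523]
ee_rot: [0.707, 0.707, 0.0, 0.005]
ft_force: [0.4, -0.5, -2.6]
grip_width: 0.52
grasp_force: 63.0
```

Run:
```python
from h import *
p=manip.get_obs();print(p['position'],p['ee_rot'],p['ft_force'],p['grip_width'])
im=shot('side','s7');t=shot('top','t7')
X=p['position'];z=X[2]-.18
q=proj('side',[X[0],X[1],z]).astype(int)
b=im[q[1]-35:q[1]+35,q[0]-35:q[0]+35]
r=rect(t,'top',z,X[:2],60,4)
cv2.imwrite('pics/s7c.png',np.hstack([cv2.resize(b,(400,400),interpolation=2),cv2.resize(r,(400,400))]))
```

```text
[ 0.45862942 -0.34567259  0.35230351] [7.07393719e-01 7.06802685e-01 4.43725736e-04 4.88810793e-03] [ 0.3579552  -0.45339816 -2.60212197] 0.5204858296004659
```

View pics/s7c.png

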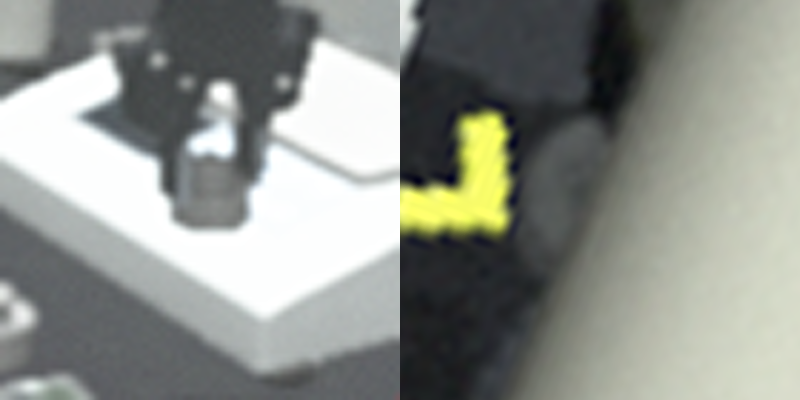

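Call:
arm_command(plan=[{"dp": [48, 0, 0], "spin": 0}, {"dp": [48, 0, 0], "spin": 0}, {"dp": [48, 0, 0], "spin": 0}, {"dp": [48, 0, 0], "spin": 0}, {"dp": [48, 0, 0], "spin": 0}])

```text
clock: 17.75
position: [0.4565, -0.1036, 0.3441]
ee_rot: [0.708, 0.707, -0.001, -0.001]
ft_force: [0.9, 1.2, -3.4]
grip_width: 0.519
grasp_force: 63.0
```

Call:
arm_command(plan=[{"dp": [48, 0, 0], "spin": 0}, {"dp": [48, 0, 0], "spin": 0}, {"dp": [48, 0, 0], "spin": 0}, {"dp": [36, 29, 0], "spin": 0}, {"dp": [36, 29, 0], "spin": 0}])

```text
clock: 18.25
position: [0.5156, 0.1119, 0.3445]
ee_rot: [0.708, 0.707, -0.001, 0.0]
ft_force: [0.8, -0.5, -1.5]
grip_width: 0.522
grasp_force: 63.1
```

Call:
arm_command(plan=[{"dp": [36, 28, 0], "spin": 0}, {"dp": [36, 28, 0], "spin": 0}, {"dp": [0, 0, 20], "spin": 0}, {"dp": [0, 0, 0], "spin": 0}, {"dp": [0, 0, 0], "spin": 0}])

```text
clock: 18.75
position: [0.5713, 0.1817, 0.3243]
ee_rot: [0.708, 0.707, -0.002, -0.001]
ft_force: [-0.1, -0.1, -3.2]
grip_width: 0.522
grasp_force: 63.2
```

Call:
arm_command(plan=[{"dp": [2.3, 1.5, 25], "spin": 0}, {"dp": [0, 0, 20], "spin": 0}, {"dp": [0, 0, 0], "spin": 0}, {"dp": [0, 0, 0], "spin": 0}])

```text
clock: 19.15
position: [0.5734, 0.1839, 0.2817]
ee_rot: [0.708, 0.706, -0.0, 0.0]
ft_force: [0.4, 0.4, -3.0]
grip_width: 0.518
grasp_force: 63.2
```

Call:
arm_command(plan=[{"dp": [0, -0.5, 8], "spin": 0}, {"dp": [0, 0, 5], "spin": 0}, {"dp": [0, 0, 0], "spin": 0}, {"dp": [0, 0, 0], "spin": 0}])

```text
clock: 19.55
position: [0.5728, 0.1848, 0.2678]
ee_rot: [0.707, 0.707, 0.0, 0.0]
ft_force: [-0.8, -0.0, -2.8]
grip_width: 0.522
grasp_force: 63.2
```

Call:
arm_command(plan=[{"dp": [0, 0, 2], "spin": 0}, {"dp": [0, 0, 0], "spin": 0}])

```text
clock: 19.75
position: [0.5728, 0.1848, 0.2656]
ee_rot: [0.707, 0.707, -0.0, 0.0]
ft_force: [-0.2, -0.2, -4.2]
grip_width: 0.522
grasp_force: 63.2
```

Call:
arm_command(plan=[{"dp": [0, 0, 1.5], "spin": 0}, {"dp": [0, 0, 0], "spin": 0}])

```text
clock: 19.95
position: [0.5729, 0.1848, 0.2642]
ee_rot: [0.707, 0.707, 0.0, 0.0]
ft_force: [0.9, -0.7, -3.3]
grip_width: 0.523
grasp_force: 63.3
```

Call:
arm_command(plan=[{"dp": [0, 0, 1], "spin": 0}, {"dp": [0, 0, 0], "spin": 0}])

```text
clock: 20.15
position: [0.5729, 0.1849, 0.264]
ee_rot: [0.707, 0.707, 0.0, 0.0]
ft_force: [-1.5, -1.5, 4.7]
grip_width: 0.521
grasp_force: 64.0
```

Call:
arm_command(plan=[{"dp": [0, 0, 0.5], "spin": 0}, {"dp": [0, 0, 0], "spin": 0}])

```text
clock: 20.35
position: [0.573, 0.185, 0.2639]
ee_rot: [0.707, 0.707, 0.0, 0.0]
ft_force: [-3.8, -1.8, 9.9]
grip_width: 0.522
grasp_force: 64.6
```

Call:
arm_command(plan=[{"dp": [0, 0, 0], "spin": 0}, {"dp": [0, 0, 0], "spin": 0}, {"dp": [0, 0, 0], "spin": 0}, {"dp": [0, 0, -20], "spin": 0}, {"dp": [0, 0, -40], "spin": 0}], grip=-1)

```text
clock: 20.85
position: [0.5721, 0.1841, 0.3206]
ee_rot: [0.707, 0.707, -0.002, -0.001]
ft_force: [0.0, 0.1, 0.3]
grip_width: 1.002
grasp_force: 0.0
```

Call:
arm_command(plan=[{"dp": [0, 0, -30], "spin": 0}, {"dp": [-28, -40, 0], "spin": 0}, {"dp": [-28, -40, 0], "spin": 0}, {"dp": [-28, -40, 0], "spin": 0}, {"dp": [-30, -38, 0], "spin": 0}])

```text
clock: 21.35
position: [0.4132, 0.0703, 0.3519]
ee_rot: [0.707, 0.707, -0.0, -0.0]
ft_force: [-0.7, -0.4, 0.3]
grip_width: 0.999
grasp_force: 0.0
```

Call:
arm_command(plan=[{"dp": [-46, 0, 0], "spin": 0}, {"dp": [-46, 0, 0], "spin": 0}, {"dp": [-46, 0, 0], "spin": 0}, {"dp": [-46, 0, 0], "spin": 0}, {"dp": [-46, 0, 0], "spin": 0}])

```text
clock: 21.85
position: [0.4141, -0.1608, 0.353]
ee_rot: [0.707, 0.707, -0.0, 0.001]
ft_force: [0.6, 0.3, 0.2]
grip_width: 0.999
grasp_force: 0.0
```

Call:
arm_command(plan=[{"dp": [-46, 0, 0], "spin": 0}, {"dp": [-46, 0, 0], "spin": 0}, {"dp": [0, 0, 20], "spin": 0.143}, {"dp": [0, 0, 20], "spin": 0.143}, {"dp": [0, 0, 0], "spin": 0}])

```text
clock: 22.35
position: [0.4136, -0.2509, 0.3105]
ee_rot: [0.802, 0.598, -0.001, -0.002]
ft_force: [-0.9, -0.8, -0.3]
grip_width: 1.0
grasp_force: 0.0
```

Run:
```python
from h import *
p=manip.get_obs();print(p['position'],p['ee_rot'],p['clock'])
psi=2*np.arctan2(p['ee_rot'][1],p['ee_rot'][0]); d=np.array([.411,-.2515])-p['position'][:2]
print(psi, 1000*d@[np.cos(psi),np.sin(psi)],1000*d@[np.sin(psi),-np.cos(psi)])
```

```text
[ 0.41357072 -0.25085578  0.31045682] [ 8.01750087e-01  5.97655881e-01 -5.39048741e-04 -1.98889470e-03] 22.35
1.2811515011720447 -1.3516178273469357 -2.279639932301742
```

Call:
arm_command(plan=[{"dp": [-1.4, -2.3, 40], "spin": 0}, {"dp": [0, 0, 45], "spin": 0}, {"dp": [0, 0, 30], "spin": 0}, {"dp": [0, 0, 12], "spin": 0}, {"dp": [0, 0, 0], "spin": 0}])

```text
clock: 22.85
position: [0.4118, -0.2515, 0.1854]
ee_rot: [0.8, 0.6, -0.0, -0.001]
ft_force: [-0.2, 0.0, 1.1]
grip_width: 0.995
grasp_force: 0.0
```

Call:
arm_command(plan=[{"dp": [0, 0, 0], "spin": 0}, {"dp": [0, 0, 0], "spin": 0}, {"dp": [0, 0, 0], "spin": 0}, {"dp": [0, 0, 0], "spin": 0}], grip=1, newtons=30)

```text
clock: 23.25
position: [0.4145, -0.2533, 0.1908]
ee_rot: [0.801, 0.599, 0.001, 0.004]
ft_force: [20.1, -5.6, 33.2]
grip_width: 0.344
grasp_force: 18.7
```

Fingers slid over the timer's top: when open, the tips stand farther back than I assumed. Opening, lifting and remeasuring.

Call:
arm_command(plan=[{"dp": [0, 0, -5], "spin": 0}, {"dp": [0, 0, -5], "spin": 0}, {"dp": [0, 0, -20], "spin": 0}, {"dp": [0, 0, -40], "spin": 0}, {"dp": [0, 0, -30], "spin": 0}], grip=-1)

```text
clock: 23.75
position: [0.4118, -0.2516, 0.288]
ee_rot: [0.801, 0.599, 0.0, 0.0]
ft_force: [0.6, -0.2, -0.3]
grip_width: 0.997
grasp_force: 0.0
```

Call:
arm_command(plan=[{"dp": [48, 0, -10], "spin": 0}, {"dp": [48, 0, -10], "spin": 0}, {"dp": [48, 0, 0], "spin": 0}, {"dp": [48, 0, 0], "spin": 0}, {"dp": [0, 0, 0], "spin": 0}])

```text
clock: 24.25
position: [0.4672, -0.0611, 0.3068]
ee_rot: [0.798, 0.602, 0.001, 0.0]
ft_force: [-0.2, -0.6, -0.1]
grip_width: 1.001
grasp_force: 0.0
```

```bash
cat > m2.py <<'E'
from h import *
import sys
def blob(im,xy,z,h=55):
    r=rect(im,'top',z,xy,h); g=cv2.cvtColor(r,cv2.COLOR_BGR2GRAY)
    _,m=cv2.threshold(g,0,255,cv2.THRESH_OTSU); m=cv2.morphologyEx(m,cv2.MORPH_CLOSE,np.ones((25,25)))
    cs=[k for k in cv2.findContours(m,0,2)[0] if cv2.contourArea(k)>2500]
    for C in cs:
        b=cv2.minAreaRect(C); print(met(*b[0],xy,h).round(4),np.round(np.array(b[1])/4,1),round(b[2],1))
E
python3 - <<'E'
from m2 import *
p=manip.get_obs();print(p['position'],p['ee_rot'],p['clock'])
im=shot('top','t8'); s=shot('side','s8'); blob(im,(.406,-.255),.019)
for c in('top','side'):print(c,[(round(d['score'],2),np.round(d['position'],3)) for d in finder.find_in(c,'timer')[:3]])
q=proj('side',(.41,-.25,.01)).astype(int);b=s[q[1]-35:q[1]+35,q[0]-35:q[0]+35]
r=rect(im,'top',.019,(.406,-.255),55); u=rect(im,'top',.116,(.5725,.1835),90,3)
cv2.imwrite('pics/last.png',np.hstack([cv2.resize(x,(266,266)) for x in(b,r,u)]))
E
```

```text
[ 0.46715186 -0.06113176  0.30682449] [7.98211076e-01 6.02376527e-01 1.25593794e-03 1.40400892e-04] 24.25
[ 0.4094 -0.2501] [64.2 63.8] 15.0
top [(0.84, array([ 0.406, -0.249,  0.02 ]))]
side [(0.75, array([ 0.405, -0.273,  0.018]))]
```

View pics/last.png

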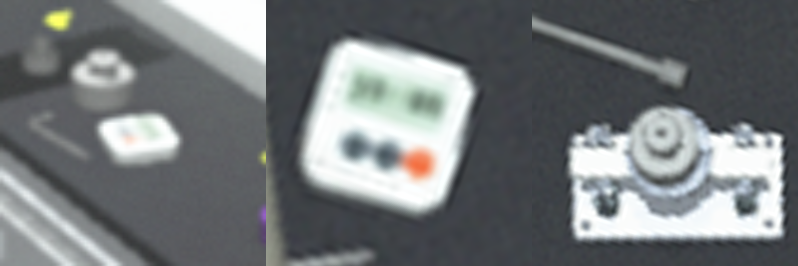

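The timer is flat and has moved less than 1 mm (now about (0.410,-0.251), -15°). The weight stands in the dish, as on the running stand. Going back lower for the timer.

Call:
arm_command(plan=[{"dp": [-48, -1, 0], "spin": 0}, {"dp": [-48, -1, 0], "spin": 0}, {"dp": [-48, -1, 0], "spin": 0}, {"dp": [-48, 0, 0], "spin": 0}, {"dp": [-6, 0, 0], "spin": -0.016}])

```text
clock: 24.95
position: [0.4037, -0.2635, 0.3055]
ee_rot: [0.799, 0.601, -0.001, 0.0]
ft_force: [0.6, -0.0, -0.1]
grip_width: 1.001
grasp_force: 0.0
```

Call:
arm_command(plan=[{"dp": [0, 0, 45], "spin": 0}, {"dp": [0, 0, 35], "spin": 0}, {"dp": [0, 0, 0], "spin": 0}])

```text
clock: 25.25
position: [0.4048, -0.2567, 0.222]
ee_rot: [0.797, 0.604, -0.001, -0.004]
ft_force: [-0.7, -0.1, 0.2]
grip_width: 1.003
grasp_force: 0.0
```

Call:
arm_command(plan=[{"dp": [7.1, 3.6, 10], "spin": -0.012}, {"dp": [0, 0, 15], "spin": 0}, {"dp": [0, 0, 0], "spin": 0}, {"dp": [0, 0, 0], "spin": 0}])

```text
clock: 25.65
position: [0.4132, -0.2508, 0.202]
ee_rot: [0.792, 0.61, 0.0, 0.001]
ft_force: [-0.3, 0.1, 0.8]
grip_width: 0.999
grasp_force: 0.0
```

Call:
arm_command(plan=[{"dp": [-0.8, -2.9, 0], "spin": 0}, {"dp": [0, 0, 15], "spin": 0}, {"dp": [0, 0, 11], "spin": 0}, {"dp": [0, 0, 0], "spin": 0}])

```text
clock: 26.05
position: [0.409, -0.2507, 0.1739]
ee_rot: [0.793, 0.61, -0.0, -0.001]
ft_force: [-0.5, -0.4, 1.2]
grip_width: 0.999
grasp_force: 0.0
```

Call:
arm_command(plan=[{"dp": [0, 0, 0], "spin": 0}, {"dp": [0, 0, 0], "spin": 0}, {"dp": [0, 0, 0], "spin": 0}, {"dp": [0, 0, 0], "spin": 0}], grip=0.6, newtons=30)

```text
clock: 26.45
position: [0.4099, -0.2509, 0.1754]
ee_rot: [0.792, 0.61, 0.0, 0.001]
ft_force: [-1.2, 1.4, 6.8]
grip_width: 0.717
grasp_force: 33.2
```

Call:
arm_command(plan=[{"dp": [0, 0, -30], "spin": 0}, {"dp": [0, 0, -40], "spin": -0.13}, {"dp": [0, 0, -40], "spin": -0.13}, {"dp": [0, 0, 0], "spin": 0}])

```text
clock: 26.85
position: [0.4112, -0.2514, 0.2898]
ee_rot: [0.705, 0.709, 0.0, 0.004]
ft_force: [0.0, 0.7, -1.7]
grip_width: 0.718
grasp_force: 33.6
```

Call:
arm_command(plan=[{"dp": [43, 7, 0], "spin": 0}, {"dp": [43, 7, 0], "spin": 0}, {"dp": [43, 7, 0], "spin": 0}, {"dp": [43, 7, 0], "spin": 0}, {"dp": [43, 7, 0], "spin": 0}])

```text
clock: 27.35
position: [0.4441, -0.0341, 0.2845]
ee_rot: [0.707, 0.707, -0.0, 0.0]
ft_force: [1.0, 0.0, -0.7]
grip_width: 0.709
grasp_force: 33.6
```

Call:
arm_command(plan=[{"dp": [43, 6, 0], "spin": 0}, {"dp": [43, 6, 0], "spin": 0}, {"dp": [43, 6, 0], "spin": 0}, {"dp": [43, 6, 0], "spin": 0}, {"dp": [43, 6, 0], "spin": 0}])

```text
clock: 27.85
position: [0.4741, 0.1808, 0.2844]
ee_rot: [0.707, 0.707, -0.0, 0.0]
ft_force: [0.9, 0.1, -0.1]
grip_width: 0.714
grasp_force: 33.6
```

Call:
arm_command(plan=[{"dp": [0, 0, 0], "spin": 0}, {"dp": [0, 0, 0], "spin": 0}, {"dp": [0, 0, 0], "spin": 0}])

```text
clock: 28.15
position: [0.4742, 0.1783, 0.2842]
ee_rot: [0.707, 0.707, -0.0, 0.0]
ft_force: [-0.0, -0.8, -0.3]
grip_width: 0.715
grasp_force: 33.6
```

Call:
arm_command(plan=[{"dp": [5, 2.3, 25], "spin": 0}, {"dp": [0, 0, 40], "spin": 0}, {"dp": [0, 0, 30], "spin": 0}, {"dp": [0, 0, 0], "spin": 0}, {"dp": [0, 0, 0], "spin": 0}])

```text
clock: 28.65
position: [0.4767, 0.1835, 0.1903]
ee_rot: [0.707, 0.707, -0.0, -0.0]
ft_force: [-0.1, 1.0, 0.5]
grip_width: 0.715
grasp_force: 33.6
```

Call:
arm_command(plan=[{"dp": [0, 0, 5], "spin": 0}, {"dp": [0, 0, 4], "spin": 0}, {"dp": [0, 0, 0], "spin": 0}])

```text
clock: 28.95
position: [0.4766, 0.1841, 0.1811]
ee_rot: [0.707, 0.707, 0.0, 0.0]
ft_force: [0.2, -0.4, -1.2]
grip_width: 0.717
grasp_force: 33.6
```

Call:
arm_command(plan=[{"dp": [0, 0, 3], "spin": 0}, {"dp": [0, 0, 1], "spin": 0}, {"dp": [0, 0, 0], "spin": 0}])

```text
clock: 29.25
position: [0.4764, 0.1842, 0.1766]
ee_rot: [0.707, 0.707, -0.0, -0.0]
ft_force: [0.2, -0.6, -1.1]
grip_width: 0.717
grasp_force: 33.6
```

Call:
arm_command(plan=[{"dp": [0, 0, 1.5], "spin": 0}, {"dp": [0, 0, 0], "spin": 0}])

```text
clock: 29.45
position: [0.4765, 0.1844, 0.1755]
ee_rot: [0.707, 0.708, 0.0, 0.0]
ft_force: [-1.9, -1.6, 4.9]
grip_width: 0.715
grasp_force: 34.2
```

Touching the worktop. Releasing with a partial opening, then withdrawing.

Call:
arm_command(plan=[{"dp": [0, 0, 0], "spin": 0}, {"dp": [0, 0, 0], "spin": 0}, {"dp": [0, 0, 0], "spin": 0}, {"dp": [0, 0, -15], "spin": 0}, {"dp": [0, 0, -40], "spin": 0}], grip=-0.66)

```text
clock: 29.95
position: [0.4755, 0.1837, 0.2292]
ee_rot: [0.707, 0.708, -0.002, -0.001]
ft_force: [1.4, -0.5, 0.7]
grip_width: 0.828
grasp_force: 0.0
```

Call:
arm_command(plan=[{"dp": [0, 0, -45], "spin": 0}, {"dp": [0, 0, -45], "spin": 0}, {"dp": [-48, 0, 0], "spin": 0}, {"dp": [-48, 0, 0], "spin": 0}, {"dp": [-48, 0, 0], "spin": 0}])

```text
clock: 30.45
position: [0.4763, 0.0391, 0.3217]
ee_rot: [0.706, 0.708, 0.001, 0.001]
ft_force: [1.4, -0.7, -0.3]
grip_width: 0.829
grasp_force: 0.0
```

Call:
arm_command(plan=[{"dp": [-48, 0, 0], "spin": 0}, {"dp": [-48, 0, 0], "spin": 0}, {"dp": [-48, 0, 0], "spin": 0}, {"dp": [0, 0, 0], "spin": 0}, {"dp": [0, 0, 0], "spin": 0}])

```text
clock: 30.95
position: [0.4767, -0.1043, 0.321]
ee_rot: [0.707, 0.707, 0.0, 0.0]
ft_force: [-0.3, 1.1, -0.4]
grip_width: 0.828
grasp_force: 0.0
```

Run:
```python
from m2 import *
p=manip.get_obs();print(p['position'],p['clock'],p['grip_width'])
im=shot('top','t9'); shot('side','s9'); print('timer');blob(im,(.4765,.1845),.019,55)
for n in('timer','saddle','weight_medium','running_weight','flex_bar','weight_large','weight_small','waisted_bar'):
  for c in ('top','side'): print(n,c,[(round(d['score'],2),np.round(d['position'],3).tolist()) for d in finder.find_in(c,n)[:3]])
# weight top disc vs dish: fit circle of weight at z=.096 by Hough
for nm,xy in (('free',(.5725,.1835)),('run',(.553,.360))):
    r=cv2.cvtColor(rect(im,'top',.096,xy,50),cv2.COLOR_BGR2GRAY)
    h=cv2.HoughCircles(cv2.GaussianBlur(r,(9,9),0),cv2.HOUGH_GRADIENT,1.5,40,param1=60,param2=25,minRadius=86,maxRadius=106)
    print(nm,[] if h is None else [(met(a,b,xy,50).round(4).tolist(),q/4) for a,b,q in h[0][:3]])
```

```text
[ 0.47669175 -0.10431136  0.32103739] 30.95 0.828495795382982
timer
[0.4749 0.184 ] [64.  63.9] 89.6
timer top [(0.6, [0.472, 0.182, 0.024])]
timer side []
saddle top []
saddle side [(0.7, [0.551, 0.168, 0.016]), (0.39, [0.553, 0.172, 0.071])]
weight_medium top [(0.73, [0.441, -0.607, 0.022]), (0.72, [0.424, -0.455, 0.026]), (0.64, [0.569, 0.18, 0.095])]
weight_medium side [(0.7, [0.432, -0.62, 0.023]), (0.6, [0.422, -0.468, 0.026]), (0.42, [0.562, 0.168, 0.092])]
running_weight top [(0.77, [0.56, 0.364, 0.101])]
running_weight side []
flex_bar top [(0.54, [0.574, 0.15, 0.059])]
flex_bar side [(0.69, [0.542, 0.326, 0.023])]
weight_large top [(0.55, [0.555, 0.175, 0.018])]
weight_large side [(0.67, [0.431, -0.159, 0.027])]
weight_small top []
weight_small side [(0.51, [0.422, -0.057, 0.017])]
waisted_bar top [(0.63, [0.569, 0.152, 0.058]), (0.5, [0.376, 0.266, 0.013]), (0.29, [0.559, 0.172, 0.074])]
waisted_bar side [(0.69, [0.362, 0.252, 0.006])]
free [([0.573199987411499, 0.18639999628067017], np.float32(23.7125))]
run [([0.5551999807357788, 0.37040001153945923], np.float32(24.05)), ([0.5637999773025513, 0.3756999969482422], np.float32(25.4375))]
```

Timer is at (0.475, 0.184), square and about 97 mm in front. The weight is centred in the dish within 3 mm. Everything else is undisturbed and the robot is clear.

```bash
python3 -c "
from workcell import manip
print(manip.hand_in())"
```

```text
the job is handed in; nothing more can be done
None
```

I set up the empty stand and handed the job in at about 31 s of the 141 s allowed: bar across the rollers, saddle at mid-span, medium weight in the dish, and timer square about 97 mm in front. My first try at the timer slid over its top but moved it less than 1 mm. The final camera check showed everything in place; the hand-in returned no verdict.

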